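# Cap the fermenting tank with its camlock coupling

### The job

Close the small steel tank: take the loose camlock coupling by its hexagon, set it over the grooved adaptor on the tank's lid and push it firmly down until it is fully home on its seal. Then swing its two cam arms all the way down, one after the other, so that the coupling is locked on straight, and let go. Press only as hard as needed (feel for the stops, do not ram them: some 6 kg on the adaptor or 4 kg on an arm would do damage), and leave the jar, the bowl and the salt shaker alone.

Things in the scene. Friction and masses are not known exactly. Their poses are not given: they have to be found in the camera images.
- tank: Squat round stainless-steel tank, fixed on the worktop, 163 mm over its clamp band; handles at its +-y sides reach 97 mm from the axis, a drain tap at its -x side 102 mm. Origin: on its axis at the worktop; z up. The lid is 80 mm above it; the upright grooved adaptor rises from its middle (see lid_centre).
- lid_centre (a point): Middle of the lid, on the axis of tank and adaptor. Adaptor, from below: threaded pipe d 28, hexagon 40 wide 11 high, land d 36 16 high, groove d 23 13 high, lip d 36 10 high with a bevel to d 33. It is screwed in more or less far: its flat top is 68 to 78 mm above this point, which is not measured. It stays put during the job.
- coupling: Loose aluminium cap coupling, 0.3 to 0.5 kg: a cup, mouth down, outside d 50, 47 mm high, bore d 38 (1 mm clearance round the adaptor), hexagon on top. Origin: centre of the mouth rim; z up; its cam arms lie along its +x (a) and -x (b). Starts standing on the worktop, arms swung out. Home on the adaptor, its origin is 34 to 44 mm above lid_centre.
- coupling_hex (a point): On the coupling's axis, 68 mm above the mouth: where to grip the hexagon (30 mm across its +-y flats, from 47 to 80 mm above the mouth).
- seal_stop (a point): Point on the coupling's axis 34 mm above the mouth, where the adaptor's top ends up. In the bore is a stiff rubber seal sleeve, its face at first 23 mm above the mouth; it meets the adaptor's top and must be pushed 11 mm into the cup (about 12 N all the way, it stays put) to its hard stop: then the coupling is home. Over 4 mm short, the arms jam and the coupling tips off.
- lever_a_pin (a point): Pivot of arm a, on the coupling's +x side: 28 mm from its axis, 28.4 mm above the mouth; turns about the coupling's y axis.
- lever_b_pin (a point): Pivot of arm b, on the coupling's -x side: 28 mm from its axis, 28.4 mm above the mouth.
- lever_a_end (a point): End of arm a's flat handle, mid thickness, 51 mm from its pivot (a thin ring stands 16 mm beyond it). Fully down it hangs 13 degrees out of the vertical: 39.5 mm from the coupling's axis, 21.6 mm below the mouth.
- lever_b_end (a point): The same point on arm b.
- handle_a: Handle of arm a, 11 to 13 mm wide, 5 mm thick. Origin: at its pivot.
- handle_b: Handle of arm b, likewise.
- cam_a (a joint): Angle of arm a: 0 = swung fully down against its stop (locked), about 1.35 = level, 1.85 = fully up. Stiff pivot (0.12 N m), stays where it is left; over the lower half its cam goes under the adaptor's lip and draws the coupling down.
- cam_b (a joint): Angle of arm b, likewise.
- sill_jar: Clear jar with a yellow lid, d 78, 95 high, standing behind the work. Origin: centre of its foot.
- rice_bowl: White bowl, d 115, 58 high, behind the work. Origin: centre of its foot.
- salt_shaker: Salt shaker, d 44, 90 high, behind the work to the right. Origin: centre of its foot.

How it is judged:
On the way, in this order (a step that is already met when the one before it is completed fails the run):
1. the coupling is pushed down over the adaptor, straight, with both arms still swung out (horizontal distance between coupling and tank below 0.004 m and z of coupling in the frame of tank below 0.1275 m and angle between coupling's own z axis and vertical below 0.08 rad and value of joint each of cam_a, cam_b above 1.1 rad), for 0.2 s.
2. the first arm is all the way down, the other still out (horizontal distance between coupling and tank below 0.006 m and z of coupling in the frame of tank below 0.1295 m and angle between coupling's own z axis and vertical below 0.12 rad and ((value of joint cam_a below 0.08 rad and value of joint cam_b above 0.9 rad) or (value of joint cam_b below 0.08 rad and value of joint cam_a above 0.9 rad))), for 0.2 s.
At the end, for the whole second after the job is handed in: The coupling is home on the adaptor (axis within 4 mm of the tank's, upright within 0.08 rad, its mouth no more than 127.5 mm above the tank's origin), both arms are within 0.08 rad of fully down, everything at rest and released (horizontal distance between coupling and tank below 0.004 m and z of coupling in the frame of tank below 0.1275 m and angle between coupling's own z axis and vertical below 0.08 rad and value of joint each of cam_a, cam_b below 0.08 rad and linear speed of coupling below 0.02 m/s); the robot touches nothing.
It fails at once if the tank's adaptor is pressed with more than 60 N (seal crushed) (contact force between coupling and tank above 60 N).
It fails at once if an arm is pushed with more than 40 N (bent) (contact force between the fingers and handle_a above 40 N or contact force between the fingers and handle_b above 40 N).
It fails at once if the robot runs into the tank (contact force between the fingers and tank above 15 N).
It fails at once if the coupling is tipped over (angle between coupling's own z axis and vertical above 0.8 rad).
It fails at once if the jar, bowl or salt shaker is moved (distance of any of sill_jar, rice_bowl, salt_shaker from where it was at the start of the episode above 0.02 m).
It also fails if it takes over 64 s, if anything falls off the work surface, if the arm or the gripper's body presses on something with over 40 N, if the wrist force passes 120 N, or if a joint passes its speed limit or range.

### The arm

A 7-joint arm with a two-finger parallel gripper is mounted at the origin on a cart in front of the work surface, level with it; the furniture and walls round the work are solid. World frame = base frame: x ahead of the robot, y to its left, z up, the work surface at z = 0. Lengths are in m, angles in rad, forces in N, time in s.
With the tool pointing down it reaches from about 0.425 to 0.875 m from the base axis. Payload 4.7 kg.
Tool frame: the origin (TCP) lies midway between the tips of the shut fingers; the grasp point (between the pads) lies 19 mm behind it; z points along the fingers, y is the line along which they close (so a half turn about z gives the same grasp; the last joint's range is limited). The gripper opens to 87 mm and grips with 3 to 60 N. Pads are 19 mm wide; open, the fingers measure 117 mm over their backs; the gripper's body (75 mm by 190 mm) begins 51 mm behind the grasp point.
Start: joints at [-1.329, 0.321, -0.07, 1.45, 0.023, 1.371, -0.057], TCP at [0.147, 0.633, 0.2] pointing down, gripper open.
Joint ranges: [-2.86, 2.86], [-0.3, 2.09], [-1.38, 1.24], [0.06, 2.45], [-1.56, 4.7], [0.09, 2.05], [-2.69, 2.69]. Speed limits (rad/s): [2.57, 2.57, 3.14, 3.14, 3.14, 3.14, 3.14].

### API

Orientations are given as a rotation vector (axis times angle).
In Python, from bench import ctrl gives the robot as it stands.
- The arm moves only by the shell command python3 inch.py [FORCE], which reads ROWS from standard input. ROWS is a JSON object with one list for each field, all of the same length, 1 to 20, a row being the entries at one place: x, y, z (the shift in m), spin (a turn about the tool's z in rad), finger_gap (the opening from 0.0 (shut) to 1.0 (fully open)); each row is the pose to reach, as a shift and turn from the pose commanded when the command began, along the tool's axes at that moment; what a row does not reach only later rows make up. A row lasts 1/10 s, in which the tool goes at most 0.05 m and 0.15 rad, less where a joint would pass 70% of its speed; a pose out of reach is approached as far as the arm can. The fingers move at their own pace and stop on an object; FORCE is the grip in N (left out, the last holds). Time passes only in rows, so rows that do not move let the fingers close. It prints the time, the measured TCP pose, the force, the opening and the grip force at its end. Input that does not fit is refused with a message, and nothing moves.
- ctrl.get_state(): the state, without advancing time (a new reading comes with each control period).
- ctrl.get_image(name): name is "scene" or "top" or "wrist"; returns the picture (384x512x3 uint8, red, green, blue); there is no depth.
- ctrl.camera_model(name): a dict with "vertical_fov" (degrees; the focal length in pixels is half the picture's height over the tangent of half this angle, whatever the lens; pixels are square), "cx", "cy" (the principal point, pixels), "rvec" (rotation vector, rad) and "tvec" (3), from world to camera coordinates, as OpenCV has them; the wrist camera has in their place "hand_eye" (4x4, takes a point from camera to tool coordinates, whose origin is the TCP and whose axes are the flange's). Camera axes: x right, y down, z forward; pixel columns grow to the right and rows downward; lengths in m; the calibration is good to about 2 mm. A picture is of the moment at which its call begins: read the wrist's pose just before it. camera_model takes no time and is no camera call.
- ctrl.close_job(): hands the job in; it is judged then, once.
The state is a dict: "time": time; "joint_positions": joint angles; "qd": joint speeds; "joint_torque": joint torques, N m; "position": TCP position; "tool_rot": TCP orientation; "ft_force": force on the tool from outside, world axes, zero at the start; "torque": the same for the moment, N m; "grip_width": opening from 0.0 (shut) to 1.0 (fully open); "grip_force": force on a finger pad.
Only numpy, scipy, OpenCV 4.12 (cv2) and the standard library are available. Lean on these libraries where they do the work, as an engineer would, in place of code of your own. Each camera call takes 0.05 s, during which the arm holds its last target. There are 200 camera calls.

## Working session

There is one attempt and no reset: what is moved stays moved. The work goes in short steps, Python scripts to look and compute and a shell command to move; the robot and the scene stay as the last step left them, time stands still between calls to the robot, and variables do not carry over. Pictures are saved under pics/ and viewed, at most 10 in all, crops included, and the job is handed in when it is done.

```bash
ls; mkdir -p pics; python3 - <<'E'
from bench import ctrl
import cv2,numpy as np
ims=[ctrl.get_image(n) for n in("scene","top")]
for n,i in zip(("scene","top"),ims): cv2.imwrite(f"pics/{n}0.png",i[:,:,::-1]); m=ctrl.camera_model(n); print(n,m)
s=ctrl.get_state(); print(s["time"],s["position"],s["tool_rot"],s["ft_force"])
print(ctrl.camera_model("wrist"))
E
```

```text
bench.py
inch.py
pics
scene {'vertical_fov': 56.26903733438249, 'cx': 253.90813023398303, 'cy': 193.8446531031921, 'rvec': array([ 2.01713542, -1.18271975,  0.56177227]), 'tvec': array([-0.43030098,  0.32644303,  0.63959891])}
top {'vertical_fov': 53.91692481697602, 'cx': 250.7783941174622, 'cy': 188.03854353012989, 'rvec': array([ 2.15296578, -2.18652605,  0.0745851 ]), 'tvec': array([-0.16597095,  0.58525161,  0.99057242])}
0.1 [0.1467208  0.63266857 0.1992694 ] [-3.56977554e-01 -3.12113769e+00  2.72811571e-03] [-0.03559654 -0.76240746 -0.38759291]
{'vertical_fov': 60.32457502775477, 'cx': 256.3163123741649, 'cy': 191.29860187148668, 'hand_eye': array([[ 5.28030582e-04, -9.68860780e-01, -2.47605555e-01,
         6.76615467e-02],
       [ 9.99999353e-01,  2.62090467e-04,  1.10700693e-03,
         3.76856521e-04],
       [-1.00764054e-03, -2.47605979e-01,  9.68860291e-01,
        -1.85590796e-01],
       [ 0.00000000e+00,  0.00000000e+00,  0.00000000e+00,
         1.00000000e+00]])}
```

View pics/scene0.png

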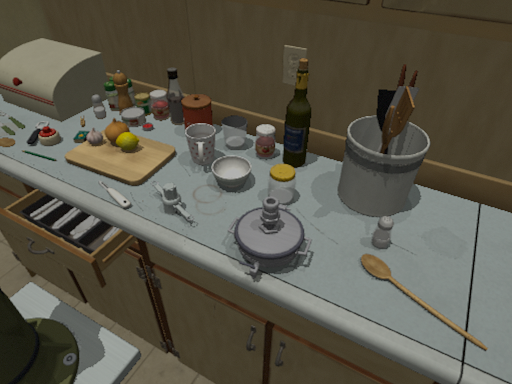

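View pics/top0.png

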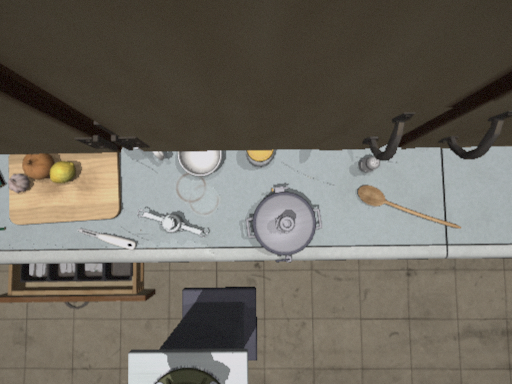

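The scene view shows the coupling, arms out, at about (170,200) and the tank at (270,235). In the top view the coupling's hexagon is at about (171,223) and the adaptor at (286,224).

```bash
cat > h.py <<'E'
import numpy as np,cv2
from bench import ctrl
from scipy.spatial.transform import Rotation as R
def cam(n):
    m=ctrl.camera_model(n); f=192/np.tan(np.radians(m["vertical_fov"]/2))
    K=np.array([[f,0,m["cx"]],[0,f,m["cy"]],[0,0,1]])
    if n=="wrist":
        s=ctrl.get_state(); T=np.eye(4); T[:3,:3]=R.from_rotvec(s["tool_rot"]).as_matrix(); T[:3,3]=s["position"]
        T=T@m["hand_eye"]; Rw=T[:3,:3]; c=T[:3,3]
    else:
        Rw=R.from_rotvec(m["rvec"]).as_matrix().T; c=-Rw@m["tvec"]
    return K,Rw,c
def ray(C,u,v):
    K,Rw,c=C; return c,Rw@np.linalg.inv(K)@[u,v,1.]
def onz(C,u,v,z):
    c,d=ray(C,u,v); return c+d*(z-c[2])/d[2]
def proj(C,p):
    K,Rw,c=C; q=K@(Rw.T@(np.asarray(p)-c)); return q[:2]/q[2]
def tri(C1,p1,C2,p2):
    A=[];b=[]
    for C,p in((C1,p1),(C2,p2)):
        c,d=ray(C,*p); d=d/np.linalg.norm(d); M=np.eye(3)-np.outer(d,d); A.append(M);b.append(M@c)
    return np.linalg.lstsq(np.vstack(A),np.hstack(b),rcond=None)[0]
def snap(n,fn,box=None,k=1):
    C=cam(n); i=ctrl.get_image(n)[:,:,::-1].copy(); cv2.imwrite("pics/raw_"+fn,i)
    if box: x,y,X,Y=box; i=i[y:Y,x:X]
    cv2.imwrite("pics/"+fn,cv2.resize(i,None,fx=k,fy=k,interpolation=cv2.INTER_CUBIC)); return C
E
python3 - <<'E'
from h import *
np.set_printoptions(precision=4,suppress=True)
t,s=cam("top"),cam("scene"); print(t[2],s[2])
print("origin",proj(t,[0,0,0]),"tcp",proj(t,[.147,.633,.2]))
print("hex",onz(t,171,223,.08),"adapt",onz(t,286.5,224,.15))
print("arms",onz(t,145,211,.04),onz(t,206,233,.04), "jar",onz(t,261,150,.095))
a=cv2.imread("pics/top0.png")[195:265,135:330]; b=cv2.imread("pics/scene0.png")[170:275,145:315]
cv2.imwrite("pics/c0.png",np.vstack([cv2.resize(a,(680,244),interpolation=2),cv2.resize(b,(580,358),interpolation=2) if 0 else cv2.copyMakeBorder(cv2.resize(b,(567,350),interpolation=2),0,0,0,113,0)]))
E
```

```text
[ 0.496  -0.1912  1.0338] [-0.0381 -0.5047  0.6668]
origin [187.5285 411.0722] tcp [-122.2893  388.3876]
hex [0.4924 0.0269 0.08  ] adapt [ 0.4864 -0.2589  0.15  ]
arms [0.5249 0.1051 0.04  ] [ 0.4648 -0.0561  0.04  ] jar [ 0.6721 -0.2033  0.095 ]
```
View pics/c0.png

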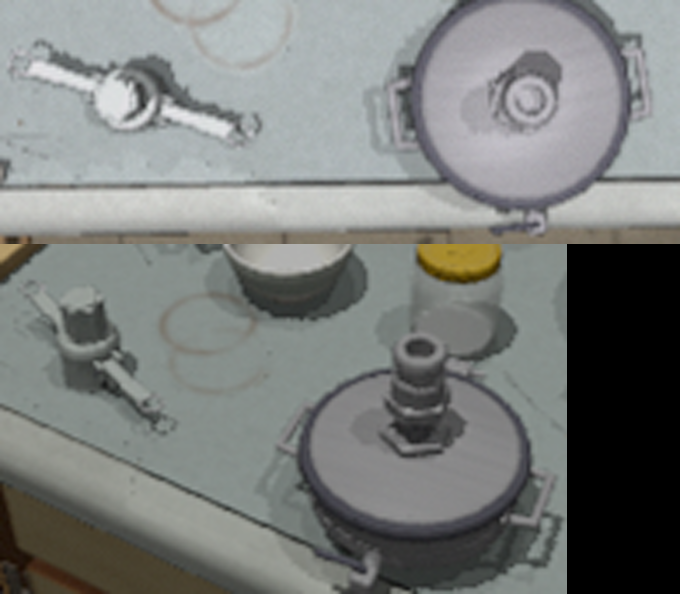

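The crop shows the hexagon at top pixel (169.4,222.5), the arm rings at (140.7,212) and (207,230), and the adaptor rim at (286,224). So the arm axis lies about 70° from world x.

```bash
cat >> h.py <<'E'
np.set_printoptions(precision=4,suppress=True)
def go(p,ya=None):
    "tool-frame shift to TCP p (measured pose), turn to bring tool y to world angle ya (deg, mod 180)"
    s=ctrl.get_state(); M=R.from_rotvec(s["tool_rot"]).as_matrix()
    print("t",s["time"],"pos",s["position"],"y-angle",np.degrees(np.arctan2(M[1,1],M[0,1])),"zax",M[:,2],"F",s["ft_force"],"T",s["torque"],"q7",s["joint_positions"][6],"grip",s["grip_width"],s["grip_force"])
    if p is not None: print("shift",M.T@(np.asarray(p)-s["position"]))
    if ya is not None:
        a=np.degrees(np.arctan2(M[1,1],M[0,1])); d=-(ya-a); d=(d+90)%180-90; print("turn",np.radians(d))
E
python3 - <<'E'
from h import *
t=cam("top");s=cam("scene")
h=onz(t,169.4,222.5,.08); r1=onz(t,140.7,212,.045); r2=onz(t,206.7,230,.045); print(h,r1,r2,np.degrees(np.arctan2(*(r1-r2)[[1,0]])))
k=170/567
p=(145+85*k,170+(295-244)*k); print("tri hex top",tri(t,(169.4,222.5),s,p))
p=(145+420*k,170+(350-244)*k); print("tri adapt",tri(t,(135+532/3.487,195+99/3.487),s,p))
go([h[0]-.09,h[1],.27],-20)
E
```

```text
[0.4938 0.0309 0.08  ] [0.5223 0.1149 0.045 ] [ 0.4727 -0.0587  0.045 ] 74.07881933018135
tri hex top [0.4941 0.0302 0.0809]
tri adapt [ 0.488  -0.2613  0.1559]
t 0.1 pos [0.1467 0.6327 0.1993] y-angle 76.95038564665687 zax [-0.0003 -0.0017 -1.    ] F [-0.0356 -0.7624 -0.3876] T [-0.0553 -0.0118 -0.0603] q7 -0.056881177846639645 grip 0.9991482520018471 0.0
shift [-0.3863 -0.5283 -0.0698]
turn -1.4494892129773793
```

```bash
echo '{"x": [0, -0.47, -0.47, -0.47, -0.47, -0.47, -0.47, -0.47, -0.47, -0.47, -0.47, -0.47, -0.47, -0.47, -0.47, -0.47, -0.47, -0.47], "y": [0, -0.51, -0.51, -0.51, -0.51, -0.51, -0.51, -0.51, -0.51, -0.51, -0.51, -0.51, -0.51, -0.51, -0.51, -0.51, -0.51, -0.51], "z": [-0.05, -0.05, -0.05, -0.05, -0.05, -0.05, -0.05, -0.05, -0.05, -0.05, -0.05, -0.05, -0.05, -0.05, -0.05, -0.05, -0.05, -0.05], "spin": [0, 1.62, 1.62, 1.62, 1.62, 1.62, 1.62, 1.62, 1.62, 1.62, 1.62, 1.62, 1.62, 1.62, 1.62, 1.62, 1.62, 1.62], "finger_gap": [1, 1, 1, 1, 1, 1, 1, 1, 1, 1, 1, 1, 1, 1, 1, 1, 1, 1]}' | python3 inch.py 40
python3 - <<'E'
from h import *
C=snap("wrist","w1.png",k=1.5); go([.494,.031,.25],-16); print(C[2],proj(C,[.494,.031,.08]))
E
```

```text
time: 1.9
position: [0.4889, 0.0317, 0.2499]
tool_rot: [-2.504, -1.895, 0.001]
ft_force: [-0.2, 0.9, -0.6]
grip_width: 0.996
grip_force: 0.0
t 1.95 pos [0.4889 0.032  0.25  ] y-angle -15.701387449615481 zax [-0.0007  0.0004 -1.    ] F [-0.5283 -0.8365  0.4595] T [-0.0679  0.0677  0.0161] q7 -0.42553915356766453 grip 1.0025553058838665 0.0
shift [ 0.0004  0.0052 -0.    ]
turn 0.005211772191987311
[0.5073 0.097  0.4355] [261.517  170.4808]
```

View pics/w1.png

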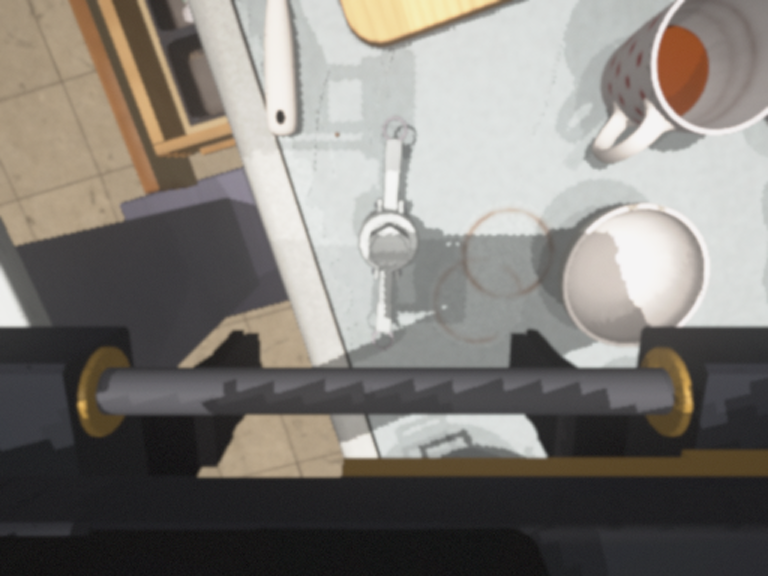

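The wrist view shows the cup ring at (388,240), the hexagon's top at about (393,250) and handle midlines through (394,160) and (384,315), all in 1.5x pixels.

```bash
python3 - <<'E'
from h import *
C=cam("wrist"); i=cv2.imread("pics/raw_w1.png")
c=onz(C,388/1.5,240/1.5,.047); h=onz(C,392.5/1.5,250/1.5,.08); print("cup",c,"hex",h)
for z in(.035,.045):
  a=onz(C,394/1.5,160/1.5,z); b=onz(C,384.5/1.5,315/1.5,z); d=a-b; print(a,b,"ang",np.degrees(np.arctan2(d[1],d[0])))
x,y,X,Y=215,70,305,230
cv2.imwrite("pics/w1c.png",cv2.resize(i[y:Y,x:X],None,fx=3.7,fy=3.7,interpolation=cv2.INTER_CUBIC))
E
```

```text
cup [0.493  0.0382 0.047 ] hex [0.4953 0.0353 0.08  ]
[0.514  0.0959 0.035 ] [ 0.4725 -0.0245  0.035 ] ang 70.97971917863234
[0.5138 0.0959 0.045 ] [ 0.4734 -0.0214  0.045 ] ang 70.97971917863237
```

View pics/w1c.png

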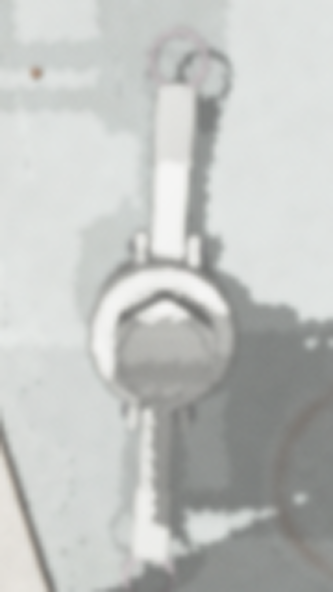

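```bash
python3 - <<'E'
from h import *
C=cam("wrist"); f=lambda u,v,z:onz(C,215+u/3.7,70+v/3.7,z)
print("cup",f(165,337,.047),f(165,337,.043),"hexcol",f(164,355,.08))
for z in(.03,.04,.05):
  a=f(176.5,90,z);a2=f(169,250,z); b=f(150.5,555,z); d=a-b;e=a-a2; print(a,b,"ang",np.degrees(np.arctan2(d[1],d[0])),np.degrees(np.arctan2(e[1],e[0])))
t=cam("top"); g=lambda u,v,z:onz(t,135+u/3.487,195+v/3.487,z)
for p in((125,102),): print("top cup",g(*p,.047))
print("tank lid",g(522,101,.08))
go([.4945,.035,.25],-18)
E
```

```text
cup [0.4937 0.0366 0.047 ] [0.4935 0.036  0.043 ] hexcol [0.4931 0.0367 0.08  ]
[0.5178 0.1094 0.03  ] [ 0.4676 -0.0388  0.03  ] ang 71.26877193614048 71.8068731749038
[0.5176 0.1091 0.04  ] [ 0.4686 -0.0355  0.04  ] ang 71.26877193614047 71.80687317490373
[0.5173 0.1088 0.05  ] [ 0.4695 -0.0321  0.05  ] ang 71.26877193614047 71.80687317490379
top cup [0.4891 0.0348 0.047 ]
tank lid [ 0.4858 -0.2598  0.08  ]
t 1.95 pos [0.4889 0.032  0.25  ] y-angle -15.701387449615481 zax [-0.0007  0.0004 -1.    ] F [-0.5283 -0.8365  0.4595] T [-0.0679  0.0677  0.0161] q7 -0.42553915356766453 grip 1.0025553058838665 0.0
shift [ 0.0044  0.0046 -0.    ]
turn 0.0401183572318739
```

```bash
echo '{"x": [0.005, 0.005, 0.005, 0.005, 0.005, 0.005, 0.005, 0.005, 0.005, 0.005, 0.005, 0.005, 0.005, 0.005, 0.005, 0.005, 0.005, 0.005], "y": [0.0033, 0.0033, 0.0033, 0.0033, 0.0033, 0.0033, 0.0033, 0.0033, 0.0033, 0.0033, 0.0033, 0.0033, 0.0033, 0.0033, 0.0033, 0.0033, 0.0033, 0.0033], "z": [0, 0.04, 0.08, 0.12, 0.15, 0.175, 0.19, 0.199, 0.199, 0.199, 0.199, 0.199, 0.199, 0.199, 0.199, 0.199, 0.199, 0.199], "spin": [0.05, 0.05, 0.05, 0.05, 0.05, 0.05, 0.05, 0.05, 0.05, 0.05, 0.05, 0.05, 0.05, 0.05, 0.05, 0.05, 0.05, 0.05], "finger_gap": [1, 1, 1, 1, 1, 1, 1, 1, 1, 0.3, 0.2, 0.2, 0.2, 0.2, 0.1, 0, 0, 0]}' | python3 inch.py 60
python3 - <<'E'
from h import *
go(None)
E
```

```text
time: 3.75
position: [0.4936, 0.0343, 0.0512]
tool_rot: [-2.553, -1.83, 0.001]
ft_force: [-1.7, 0.8, 1.5]
grip_width: 0.324
grip_force: 60.0
t 3.75 pos [0.4936 0.0343 0.0512] y-angle -18.7288536844095 zax [-0.0009  0.0002 -1.    ] F [-1.6506  0.8282  1.5145] T [-0.0554  0.3755  0.0212] q7 -0.364814300057478 grip 0.3243833799368295 59.99893899075687
```

```bash
echo '{"x": [0, 0, 0, 0, 0, -0.03, -0.075, -0.12, -0.165, -0.21, -0.255, -0.3, -0.345, -0.37, -0.382, -0.382, -0.382], "y": [0, 0, 0, 0, 0, 0.008, 0.02, 0.032, 0.043, 0.055, 0.067, 0.079, 0.09, 0.097, 0.1, 0.1, 0.1], "z": [-0.02, -0.06, -0.11, -0.16, -0.21, -0.23, -0.23, -0.23, -0.23, -0.23, -0.23, -0.23, -0.23, -0.23, -0.23, -0.23, -0.23], "spin": [0, 0, 0, 0, 0, 0, 0, 0, 0, 0, 0, 0, 0, 0, 0, 0, 0], "finger_gap": [0, 0, 0, 0, 0, 0, 0, 0, 0, 0, 0, 0, 0, 0, 0, 0, 0]}' | python3 inch.py
python3 - <<'E'
from h import *
C=snap("wrist","w2.png",k=1.5); go(None); print(proj(C,[.487,-.26,.152])*1.5)
E
```

```text
time: 5.45
position: [0.4658, -0.3589, 0.2802]
tool_rot: [-2.552, -1.829, 0.001]
ft_force: [0.3, 0.3, -4.5]
grip_width: 0.329
grip_force: 60.0
t 5.5 pos [ 0.4663 -0.3583  0.2804] y-angle -18.659980762945516 zax [-0.0009  0.0017 -1.    ] F [ 0.6755  0.3332 -4.006 ] T [-0.137   0.0635 -0.0167] q7 0.4670086774264866 grip 0.32503086245032 59.97732426971197
[365.9749 104.3267]
```

View pics/w2.png

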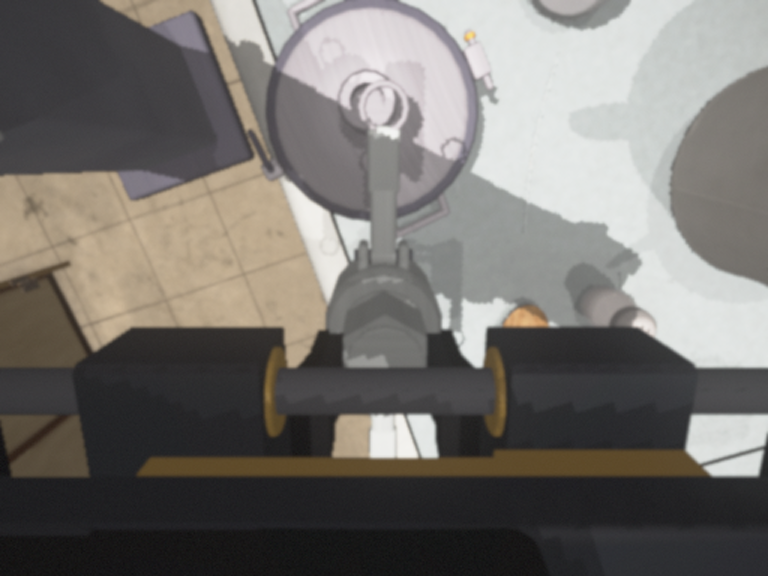

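The arm's ring hides the adaptor at about (383,103), with the lid disc centred near (374,108). I'll sidestep for a clear view.

```bash
echo '{"x": [0, 0, 0, 0, 0], "y": [0.02, 0.04, 0.045, 0.045, 0.045], "z": [0, 0, 0, 0, 0], "spin": [0, 0, 0, 0, 0], "finger_gap": [0, 0, 0, 0, 0]}' | python3 inch.py
python3 - <<'E'
from h import *
C=snap("wrist","w3.png",(130,0,330,150),4); go(None); print(proj(C,[.487,-.26,.152]))
E
```

```text
time: 6.0
position: [0.508, -0.3736, 0.2812]
tool_rot: [-2.552, -1.83, 0.0]
ft_force: [0.1, 0.5, -3.5]
grip_width: 0.324
grip_force: 60.0
t 6.05 pos [ 0.5078 -0.3738  0.2814] y-angle -18.742271081441004 zax [-0.0002  0.0007 -1.    ] F [ 0.3362 -1.0992 -4.2678] T [-0.1308  0.0052 -0.0331] q7 0.5038833225964372 grip 0.32412154428288703 59.97770223766565
[194.2795  69.1275]
```

View pics/w3.png

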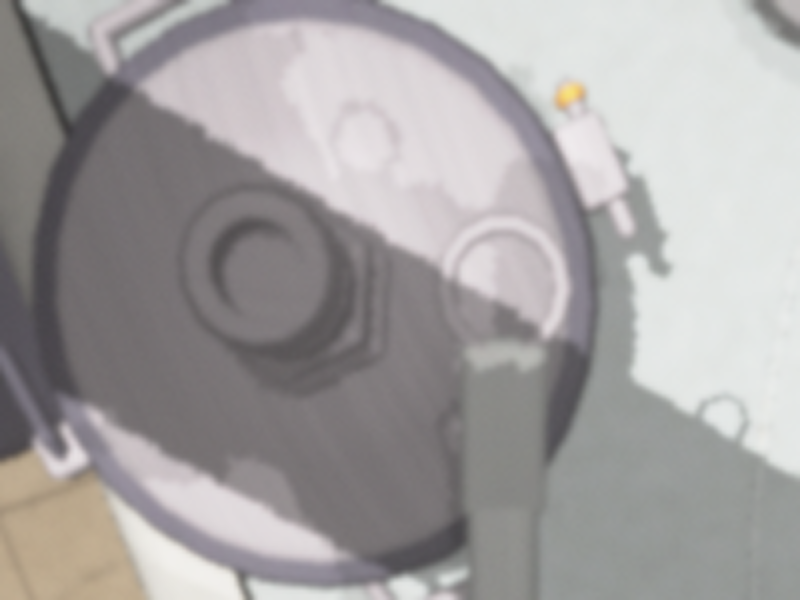

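The lip ring is centred at crop (259,268) with edges at 182–336, and the lid band is centred at (316,288). That gives raw (194.7,67) and (209,72).

```bash
python3 - <<'E'
from h import *
C=cam("wrist"); f=lambda u,v,z:onz(C,130+u/4,v/4,z)
for z in(.143,.15,.157): print("lip",z,f(259,268,z),"diam",np.linalg.norm(f(182,268,z)-f(336,268,z)))
for z in(.07,.08): print("band",z,f(316,288,z),np.linalg.norm(f(36,288,z)-f(596,288,z)))
print("cup check: hex axis project", proj(C,[.5078,-.3738,.279]))
i=cv2.imread("pics/raw_w3.png")
S=snap("scene","s2.png"); 
E
```

```text
lip 0.143 [ 0.4868 -0.2572  0.143 ] diam 0.035569908989627017
lip 0.15 [ 0.4878 -0.2583  0.15  ] diam 0.034801470683401364
lip 0.157 [ 0.4887 -0.2594  0.157 ] diam 0.03403303237717587
band 0.07 [ 0.4906 -0.2555  0.07  ] 0.15903176334996635
band 0.08 [ 0.4916 -0.2569  0.08  ] 0.15502612705354182
cup check: hex axis project [256.747  223.2873]
```

```bash
echo '{"x": [0.03, 0.07, 0.102, 0.102, 0.102, 0.102, 0.102, 0.102], "y": [-0.016, -0.038, -0.056, -0.056, -0.056, -0.056, -0.056, -0.056], "z": [0, 0, 0, 0.03, 0.055, 0.055, 0.055, 0.055], "spin": [0, 0, 0, 0, 0, 0, 0, 0], "finger_gap": [0, 0, 0, 0, 0, 0, 0, 0]}' | python3 inch.py
python3 - <<'E'
from h import *
go(None)
S=cam("scene");T=cam("top");W=cam("wrist")
a=ctrl.get_image("scene")[:,:,::-1];b=ctrl.get_image("top")[:,:,::-1];w=ctrl.get_image("wrist")[:,:,::-1]
cv2.imwrite("pics/raw_s4.png",a);cv2.imwrite("pics/raw_t4.png",b);cv2.imwrite("pics/raw_w4.png",w)
print("adaptor in scene",proj(S,[.488,-.258,.15]),"top",proj(T,[.488,-.258,.15]))
r=lambda i,x,y,X,Y,k:cv2.resize(i[y:Y,x:X],None,fx=k,fy=k,interpolation=2)
p=r(a,235,150,305,240,6); q=r(w,206,130,306,230,3.8)
H=540; q=cv2.copyMakeBorder(q,0,540-q.shape[0],0,0,0)
cv2.imwrite("pics/c4.png",np.hstack([p,q])); print(p.shape,q.shape)
E
```

```text
time: 6.9
position: [0.4889, -0.2607, 0.2279]
tool_rot: [2.553, 1.827, 0.002]
ft_force: [-0.1, -0.1, -4.2]
grip_width: 0.33
grip_force: 60.0
t 6.9 pos [ 0.4889 -0.2607  0.2279] y-angle -18.80797336746035 zax [ 0.0024 -0.0007 -1.    ] F [-0.0554 -0.0667 -4.1908] T [-0.1031  0.0594  0.0366] q7 0.23577190057639952 grip 0.3296200147841353 59.976612171158195
adaptor in scene [269.2727 203.3498] top [286.086  223.3334]
(540, 420, 3) (540, 380, 3)
```

View pics/c4.png

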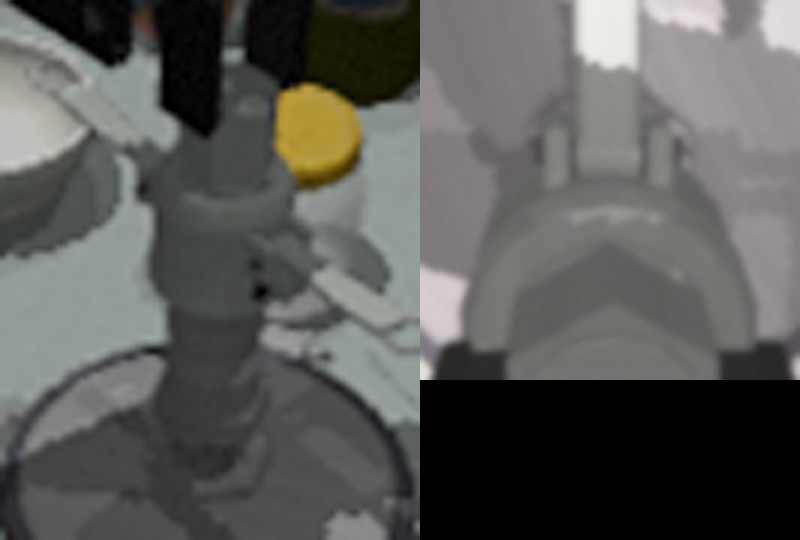

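Scene crop: the adaptor neck is centred at about column 215 and the cup at about 220. Wrist crop: the lower hexagon corner is at (612,245) and the cup is centred at column 610. I'll compare these with what the TCP predicts.

```bash
python3 - <<'E'
from h import *
S=cam("scene");T=cam("top");W=cam("wrist"); s=ctrl.get_state(); p=s["position"]; M=R.from_rotvec(s["tool_rot"]).as_matrix(); tx=M[:,0]
print(p)
for z in(.2217,.2237,.2257):
  q=onz(W,206+(612-420)/3.8,130+245/3.8,z); print("hex corner off from TCP in tool axes",z,(M.T@(q-p))*1e3)
# scene: crop->raw
g=lambda u,v:(235+u/6,150+v/6)
f=lambda P:(proj(S,P)-[235,150])*6
print("adapt (.488,-.258) crop at z=.15,.14",f([.488,-.258,.155]),f([.488,-.258,.14]))
for z in(.2217,.2,.18): print("cup axis crop at TCP",z,f([p[0],p[1],z]), "shift of 1mm x,y",f([p[0]+.001,p[1],z])-f([p[0],p[1],z]),f([p[0],p[1]+.001,z])-f([p[0],p[1],z]))
# silhouettes edges adaptor in scene pic from earlier pic0
for n in("raw_s4",):
  i=cv2.cvtColor(cv2.imread(f"pics/{n}.png"),6)
  for r in(183,187,193,197,200,203,206,209): print(r,list(i[r,255:292]))
i=cv2.cvtColor(cv2.imread("pics/scene0.png"),6)
print("before")
for r in(200,203,206,209): print(r,list(i[r,255:292]))
E
```

```text
[ 0.4889 -0.2604  0.2274]
hex corner off from TCP in tool axes 0.2217 [17.0716 -0.1872  5.7085]
hex corner off from TCP in tool axes 0.2237 [17.6023 -0.1876  3.7085]
hex corner off from TCP in tool axes 0.2257 [18.133  -0.188   1.7085]
adapt (.488,-.258) crop at z=.15,.14 [206.1692 309.7021] [204.584  340.6344]
cup axis crop at TCP 0.2217 [221.1791 162.9637] shift of 1mm x,y [ 1.3279 -1.5623] [-2.6344 -0.8929]
cup axis crop at TCP 0.2 [218.4831 212.8215] shift of 1mm x,y [ 1.3054 -1.5778] [-2.5835 -0.9005]
cup axis crop at TCP 0.18 [216.0866 257.139 ] shift of 1mm x,y [ 1.2852 -1.5902] [-2.5383 -0.9064]
183 [np.uint8(134), np.uint8(157), np.uint8(126), np.uint8(85), np.uint8(69), np.uint8(62), np.uint8(65), np.uint8(66), np.uint8(69), np.uint8(70), np.uint8(82), np.uint8(91), np.uint8(97), np.uint8(97), np.uint8(92), np.uint8(89), np.uint8(88), np.uint8(88), np.uint8(87), np.uint8(89), np.uint8(94), np.uint8(93), np.uint8(94), np.uint8(94), np.uint8(93), np.uint8(90), np.uint8(87), np.uint8(82), np.uint8(73), np.uint8(131), np.uint8(151), np.uint8(149), np.uint8(147), np.uint8(146), 
[... 5273 characters left out ...]
0), np.uint8(138), np.uint8(136), np.uint8(140), np.uint8(136), np.uint8(131), np.uint8(119), np.uint8(114), np.uint8(128), np.uint8(131), np.uint8(135), np.uint8(138)]
209 [np.uint8(74), np.uint8(59), np.uint8(72), np.uint8(103), np.uint8(116), np.uint8(116), np.uint8(114), np.uint8(108), np.uint8(98), np.uint8(70), np.uint8(54), np.uint8(61), np.uint8(61), np.uint8(63), np.uint8(67), np.uint8(65), np.uint8(65), np.uint8(60), np.uint8(55), np.uint8(53), np.uint8(53), np.uint8(59), np.uint8(66), np.uint8(74), np.uint8(74), np.uint8(72), np.uint8(68), np.uint8(73), np.uint8(88), np.uint8(98), np.uint8(77), np.uint8(82), np.uint8(98), np.uint8(109), np.uint8(115), np.uint8(121), np.uint8(136)]
```

Relative to the hand, the cup is centred on the TCP to within 0.5 mm. Scene and top views put the adaptor at about (0.489, -0.261), right under the TCP. I'll descend and feel for contact.

```bash
echo '{"x": [0, 0, 0, 0], "y": [0, 0, 0, 0], "z": [0.008, 0.016, 0.02, 0.02], "spin": [0, 0, 0, 0], "finger_gap": [0, 0, 0, 0]}' | python3 inch.py; echo '{"x": [0, 0, 0], "y": [0, 0, 0], "z": [0.002, 0.004, 0.004], "spin": [0, 0, 0], "finger_gap": [0, 0, 0]}' | python3 inch.py; echo '{"x": [0, 0, 0], "y": [0, 0, 0], "z": [0.002, 0.004, 0.004], "spin": [0, 0, 0], "finger_gap": [0, 0, 0]}' | python3 inch.py
```

```text
time: 7.45
position: [0.4884, -0.2596, 0.2058]
tool_rot: [-2.553, -1.83, 0.001]
ft_force: [0.2, -0.7, -4.9]
grip_width: 0.326
grip_force: 60.0
time: 7.75
position: [0.4884, -0.2596, 0.2019]
tool_rot: [2.553, 1.83, -0.0]
ft_force: [0.2, -1.2, -5.2]
grip_width: 0.328
grip_force: 60.0
time: 8.05
position: [0.4884, -0.2596, 0.198]
tool_rot: [-2.553, -1.83, 0.0]
ft_force: [0.6, -0.1, -6.3]
grip_width: 0.327
grip_force: 60.0
```

```bash
echo '{"x": [0, 0, 0], "y": [0, 0, 0], "z": [0.002, 0.004, 0.004], "spin": [0, 0, 0], "finger_gap": [0, 0, 0]}' | python3 inch.py; echo '{"x": [0, 0, 0], "y": [0, 0, 0], "z": [0.002, 0.004, 0.004], "spin": [0, 0, 0], "finger_gap": [0, 0, 0]}' | python3 inch.py; echo '{"x": [0, 0, 0], "y": [0, 0, 0], "z": [0.002, 0.003, 0.003], "spin": [0, 0, 0], "finger_gap": [0, 0, 0]}' | python3 inch.py
```

```text
time: 8.35
position: [0.4883, -0.2595, 0.1939]
tool_rot: [-2.553, -1.83, 0.0]
ft_force: [-0.4, 0.5, -4.9]
grip_width: 0.326
grip_force: 60.0
time: 8.65
position: [0.4883, -0.2596, 0.1899]
tool_rot: [-2.553, -1.83, 0.0]
ft_force: [0.2, 0.3, -4.9]
grip_width: 0.326
grip_force: 60.0
time: 8.95
position: [0.4886, -0.2597, 0.1886]
tool_rot: [-2.553, -1.83, -0.001]
ft_force: [-3.1, 1.1, 5.0]
grip_width: 0.326
grip_force: 60.0
```

```bash
echo '{"x": [0, 0, 0], "y": [0, 0, 0], "z": [0.001, 0.002, 0.002], "spin": [0, 0, 0], "finger_gap": [0, 0, 0]}' | python3 inch.py; echo '{"x": [0, 0, 0], "y": [0, 0, 0], "z": [0.001, 0.002, 0.002], "spin": [0, 0, 0], "finger_gap": [0, 0, 0]}' | python3 inch.py
```

```text
time: 9.25
position: [0.4886, -0.2597, 0.1868]
tool_rot: [-2.553, -1.83, -0.002]
ft_force: [-2.9, 2.1, 6.6]
grip_width: 0.327
grip_force: 60.0
time: 9.55
position: [0.4886, -0.2597, 0.1848]
tool_rot: [-2.553, -1.83, -0.002]
ft_force: [-3.8, 1.4, 6.1]
grip_width: 0.326
grip_force: 60.0
```

```bash
echo '{"x": [0, 0, 0], "y": [-0.0006, -0.0006, -0.0006], "z": [0.001, 0.003, 0.003], "spin": [0, 0, 0], "finger_gap": [0, 0, 0]}' | python3 inch.py; echo '{"x": [0, 0, 0], "y": [0, 0, 0], "z": [0.001, 0.002, 0.002], "spin": [0, 0, 0], "finger_gap": [0, 0, 0]}' | python3 inch.py; echo '{"x": [0, 0], "y": [0, 0], "z": [0.001, 0.001], "spin": [0, 0], "finger_gap": [0, 0]}' | python3 inch.py; echo '{"x": [0, 0], "y": [0, 0], "z": [0.001, 0.001], "spin": [0, 0], "finger_gap": [0, 0]}' | python3 inch.py
```

```text
time: 9.85
position: [0.4884, -0.2596, 0.182]
tool_rot: [2.553, 1.83, 0.003]
ft_force: [-3.2, 1.6, 6.9]
grip_width: 0.328
grip_force: 60.0
time: 10.15
position: [0.4884, -0.2595, 0.1801]
tool_rot: [2.553, 1.83, 0.003]
ft_force: [-3.4, 2.6, 7.9]
grip_width: 0.326
grip_force: 60.0
time: 10.35
position: [0.4883, -0.2596, 0.1791]
tool_rot: [2.553, 1.83, 0.003]
ft_force: [-2.6, 2.1, 8.0]
grip_width: 0.328
grip_force: 60.0
time: 10.55
position: [0.4884, -0.2595, 0.1781]
tool_rot: [2.553, 1.83, 0.003]
ft_force: [-3.6, 1.6, 7.9]
grip_width: 0.326
grip_force: 60.0
```

```bash
for k in 1 2; do :; done; echo '{"x": [0, 0], "y": [0, 0], "z": [0.0005, 0.001], "spin": [0, 0], "finger_gap": [0, 0]}' | python3 inch.py; echo '{"x": [0, 0], "y": [0, 0], "z": [0.0005, 0.001], "spin": [0, 0], "finger_gap": [0, 0]}' | python3 inch.py; echo '{"x": [0, 0], "y": [0, 0], "z": [0.0005, 0.0005], "spin": [0, 0], "finger_gap": [0, 0]}' | python3 inch.py
```

```text
time: 10.75
position: [0.4884, -0.2596, 0.1776]
tool_rot: [2.553, 1.83, 0.003]
ft_force: [-5.6, 2.8, 13.2]
grip_width: 0.322
grip_force: 60.0
time: 10.95
position: [0.4884, -0.2597, 0.1775]
tool_rot: [-2.553, -1.83, -0.004]
ft_force: [-7.2, 4.8, 19.7]
grip_width: 0.326
grip_force: 60.1
time: 11.15
position: [0.4885, -0.2596, 0.1775]
tool_rot: [-2.553, -1.83, -0.004]
ft_force: [-7.1, 5.0, 21.0]
grip_width: 0.328
grip_force: 60.1
```

The seal travelled 10.6 mm and then met a hard stop at about 25 N, so the coupling is home. I'll release it and rise, close the fingers, and move over the +x-side arm.

```bash
echo '{"x": [0, 0, 0, 0, 0], "y": [0, 0, 0, 0, 0], "z": [-0.0015, -0.0015, -0.0015, -0.0015, -0.0015], "spin": [0, 0, 0, 0, 0], "finger_gap": [0, 0, 0.6, 0.6, 0.6]}' | python3 inch.py; echo '{"x": [0, 0, 0.04, 0.0775, 0.0775, 0.0775, 0.0775], "y": [0, 0, 0, 0, 0, 0, 0], "z": [-0.03, -0.05, -0.05, -0.05, -0.05, -0.05, -0.05], "spin": [0, 0, 0, 0, 0, 0, 0], "finger_gap": [0.6, 0.6, 0.3, 0, 0, 0, 0]}' | python3 inch.py
python3 - <<'E'
from h import *
S=cam("scene"); a=ctrl.get_image("scene")[:,:,::-1]
w=ctrl.get_image("wrist")[:,:,::-1]
r=lambda i,x,y,X,Y,k:cv2.resize(i[y:Y,x:X],None,fx=k,fy=k,interpolation=2)
cv2.imwrite("pics/raw_s5.png",a);cv2.imwrite("pics/raw_w5.png",w)
cv2.imwrite("pics/c5.png",r(a,220,140,320,260,5)); go(None)
E
```

```text
time: 11.65
position: [0.4883, -0.2595, 0.1755]
tool_rot: [2.553, 1.83, 0.001]
ft_force: [-0.1, 0.9, -0.1]
grip_width: 0.517
grip_force: 0.0
time: 12.35
position: [0.5124, -0.1872, 0.2252]
tool_rot: [2.554, 1.828, -0.001]
ft_force: [-0.6, -0.4, -0.0]
grip_width: 0.232
grip_force: 0.0
t 12.45 pos [ 0.5122 -0.1875  0.2253] y-angle -18.870114230823326 zax [ 0.     -0.0004 -1.    ] F [ 0.3393 -0.5448  0.2958] T [-0.1382  0.105  -0.0082] q7 0.06713546408556716 grip 0.13839977620073024 0.0
```

View pics/c5.png

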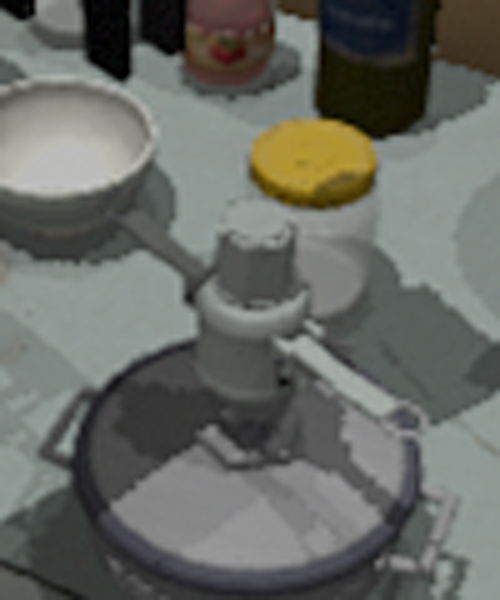

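The coupling stands straight on the adaptor with both arms out. Its hexagon's top is at crop (258,220). Next I feel down onto the first arm.

```bash
python3 - <<'E'
from h import *
S=cam("scene")
for z in(.194,.199,.204): print(z,(proj(S,[.4883,-.2595,z])-[220,140])*5)
E
echo '{"x": [0, 0, 0, 0], "y": [0, 0, 0, 0], "z": [0.02, 0.038, 0.038, 0.038], "spin": [0, 0, 0, 0], "finger_gap": [0, 0, 0, 0]}' | python3 inch.py; echo '{"x": [0, 0, 0], "y": [0, 0, 0], "z": [0.003, 0.005, 0.005], "spin": [0, 0, 0], "finger_gap": [0, 0, 0]}' | python3 inch.py;  echo '{"x": [0, 0, 0], "y": [0, 0, 0], "z": [0.003, 0.005, 0.005], "spin": [0, 0, 0], "finger_gap": [0, 0, 0]}' | python3 inch.py
```

```text
0.194 [253.9387 238.6747]
0.199 [254.4326 229.338 ]
0.204 [254.9309 219.92  ]
time: 12.85
position: [0.5124, -0.1868, 0.1875]
tool_rot: [2.555, 1.828, -0.001]
ft_force: [0.6, -0.9, 0.7]
grip_width: 0.003
grip_force: 0.0
time: 13.15
position: [0.5129, -0.1861, 0.1825]
tool_rot: [2.553, 1.83, 0.001]
ft_force: [-0.0, 0.6, 0.4]
grip_width: 0.002
grip_force: 0.0
time: 13.45
position: [0.5125, -0.1859, 0.1769]
tool_rot: [-2.553, -1.83, 0.0]
ft_force: [0.7, -0.5, 0.1]
grip_width: 0.004
grip_force: 0.0
```

```bash
echo '{"x": [0, 0, 0], "y": [0, 0, 0], "z": [0.004, 0.008, 0.008], "spin": [0, 0, 0], "finger_gap": [0, 0, 0]}' | python3 inch.py; echo '{"x": [0, 0, 0], "y": [0, 0, 0], "z": [0.003, 0.006, 0.006], "spin": [0, 0, 0], "finger_gap": [0, 0, 0]}' | python3 inch.py;  echo '{"x": [0, 0, 0], "y": [0, 0, 0], "z": [0.003, 0.006, 0.006], "spin": [0, 0, 0], "finger_gap": [0, 0, 0]}' | python3 inch.py
```

```text
time: 13.75
position: [0.5123, -0.1858, 0.1685]
tool_rot: [-2.553, -1.83, 0.001]
ft_force: [-0.0, -0.3, 0.4]
grip_width: 0.005
grip_force: 0.0
time: 14.05
position: [0.5124, -0.1859, 0.1628]
tool_rot: [-2.553, -1.83, 0.001]
ft_force: [0.5, -0.4, -0.5]
grip_width: 0.003
grip_force: 0.0
time: 14.35
position: [0.5124, -0.1859, 0.1568]
tool_rot: [-2.553, -1.83, 0.001]
ft_force: [-0.2, -0.5, -0.1]
grip_width: 0.003
grip_force: 0.0
```

```bash
echo '{"x": [0, 0, 0], "y": [0, 0, 0], "z": [0.004, 0.008, 0.008], "spin": [0, 0, 0], "finger_gap": [0, 0, 0]}' | python3 inch.py; echo '{"x": [0, 0, 0], "y": [0, 0, 0], "z": [0.004, 0.008, 0.008], "spin": [0, 0, 0], "finger_gap": [0, 0, 0]}' | python3 inch.py
```

```text
time: 14.65
position: [0.5123, -0.1858, 0.1485]
tool_rot: [-2.553, -1.83, 0.001]
ft_force: [0.9, 0.2, -0.2]
grip_width: 0.002
grip_force: 0.0
time: 14.95
position: [0.5123, -0.1858, 0.1406]
tool_rot: [-2.553, -1.83, 0.001]
ft_force: [0.2, -0.2, 0.1]
grip_width: 0.007
grip_force: 0.0
```

No contact where I expected it, so I'll look.

```bash
python3 - <<'E'
from h import *
S=cam("scene"); a=ctrl.get_image("scene")[:,:,::-1]; w=ctrl.get_image("wrist")[:,:,::-1]
r=lambda i,x,y,X,Y,k:cv2.resize(i[y:Y,x:X],None,fx=k,fy=k,interpolation=2)
cv2.imwrite("pics/c6.png",np.hstack([r(a,220,140,310,250,4.5),cv2.resize(w,(395,495)) if 0 else cv2.copyMakeBorder(cv2.resize(w,(390,292)),0,495-292,0,0,0)]))
p=ctrl.get_state()["position"]; print((proj(S,p)-[220,140])*4.5, (proj(S,[.5145,-.1831,.1524])-[220,140])*4.5)
E
```

```text
[117.5194 223.679 ] [114.2587 202.7335]
```

View pics/c6.png

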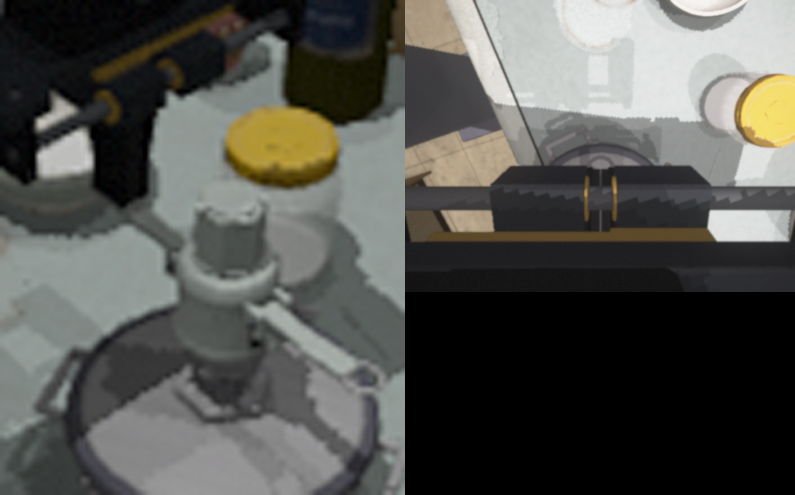

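```bash
python3 - <<'E'
from h import *
S=cam("scene"); st=ctrl.get_state(); p=st["position"]; M=R.from_rotvec(st["tool_rot"]).as_matrix(); tx,ty=M[:,0],M[:,1]
ax=np.array([.4883,-.2595,0]); f=lambda P:((proj(S,P)-[220,140])*4.5).round(0)
for al in(100,90,80,70,60):
  a=np.radians(al); print(al,[f(ax+tx*(.028+s*np.sin(a))+[0,0,.1524-s*np.cos(a)]) for s in(.01,.03,.051)])
for a in(-.0095,.0095):
  for b in(-.015,.015): print("tip",f(p+tx*a+ty*b),f(p+tx*a+ty*b+[0,0,.03]))
print(st["ft_force"],p)
i=cv2.imread("pics/raw_w5.png"); cv2.imwrite("pics/w5c.png",cv2.resize(i[190:384,130:380],None,fx=3,fy=3))
E
```

```text
100 [array([171., 241.]), array([145., 217.]), array([117., 192.])]
90 [array([171., 244.]), array([144., 224.]), array([116., 205.])]
80 [array([171., 247.]), array([144., 233.]), array([117., 219.])]
70 [array([172., 250.]), array([146., 242.]), array([120., 234.])]
60 [array([173., 253.]), array([149., 251.]), array([125., 249.])]
tip [108. 245.] [107. 199.]
tip [152. 220.] [152. 174.]
tip [ 83. 227.] [ 82. 181.]
tip [127. 203.] [127. 157.]
[-1.1111  0.9485 -0.4636] [ 0.5126 -0.186   0.1411]
```

The picture shows the handle still level and the black fingertip at crop (130,210), just at it. I'll keep descending in small steps.

```bash
echo '{"x": [0, 0, 0], "y": [0, 0, 0], "z": [0.002, 0.003, 0.003], "spin": [0, 0, 0], "finger_gap": [0, 0, 0]}' | python3 inch.py; echo '{"x": [0, 0, 0], "y": [0, 0, 0], "z": [0.002, 0.004, 0.004], "spin": [0, 0, 0], "finger_gap": [0, 0, 0]}' | python3 inch.py; python3 - <<'E'
from h import *
a=cv2.cvtColor(ctrl.get_image("scene"),cv2.COLOR_RGB2GRAY); b=cv2.cvtColor(cv2.imread("pics/raw_s5.png"),6)
d=cv2.absdiff(a,b); f=a<38
print("lowest dark row per col",{c:int(np.max(np.where(f[150:215,c])[0])+150) if f[150:215,c].any() else 0 for c in range(238,262,2)})
# changed pixels not dark, below the finger
ys,xs=np.where((d>25)&~f); k=(ys>175)&(ys<215)&(xs>228)&(xs<275); print(k.sum(), np.c_[xs[k],ys[k]][::4].tolist())
print(ctrl.get_state()["ft_force"],ctrl.get_state()["position"])
E
```

```text
time: 15.35
position: [0.5129, -0.186, 0.1383]
tool_rot: [2.553, 1.83, 0.0]
ft_force: [0.3, 1.0, 1.4]
grip_width: 0.006
grip_force: 0.5
time: 15.65
position: [0.5128, -0.1856, 0.1341]
tool_rot: [-2.553, -1.83, -0.0]
ft_force: [0.9, 1.3, 1.5]
grip_width: 0.001
grip_force: 1.0
lowest dark row per col {238: 165, 240: 172, 242: 184, 244: 186, 246: 187, 248: 186, 250: 185, 252: 184, 254: 167, 256: 162, 258: 155, 260: 163}
79 [[240, 176], [252, 185], [262, 186], [248, 187], [254, 187], [254, 188], [271, 188], [268, 189], [273, 189], [256, 190], [258, 191], [252, 193], [262, 193], [260, 194], [256, 195], [259, 196], [260, 197], [267, 200], [271, 201], [258, 202]]
[0.1432 1.1199 1.0209] [ 0.5128 -0.1857  0.1342]
```

```bash
echo '{"x": [0, 0, 0], "y": [0, 0, 0], "z": [0.002, 0.004, 0.004], "spin": [0, 0, 0], "finger_gap": [0, 0, 0]}' | python3 inch.py; echo '{"x": [0, 0, 0], "y": [0, 0, 0], "z": [0.002, 0.004, 0.004], "spin": [0, 0, 0], "finger_gap": [0, 0, 0]}' | python3 inch.py; python3 - <<'E'
from h import *
a=cv2.cvtColor(ctrl.get_image("scene"),cv2.COLOR_RGB2GRAY); b=cv2.cvtColor(cv2.imread("pics/raw_s5.png"),6)
S=cam("scene"); st=ctrl.get_state(); print("TCP px",proj(S,st["position"]), st["torque"])
f=a<38
print({c:int(np.max(np.where(f[150:215,c])[0])+150) if f[150:215,c].any() else 0 for c in range(238,262,2)})
for r in range(182,204,2): print(r,b[r,240:266].tolist(),"|",a[r,240:266].tolist())
E
```

```text
time: 16.0
position: [0.5127, -0.1856, 0.13]
tool_rot: [-2.553, -1.83, -0.0]
ft_force: [0.2, 2.1, 1.9]
grip_width: 0.005
grip_force: 1.0
time: 16.3
position: [0.5126, -0.1859, 0.1259]
tool_rot: [-2.553, -1.83, 0.0]
ft_force: [1.5, 1.9, 2.0]
grip_width: 0.007
grip_force: 1.1
TCP px [246.1133 194.705 ] [ 0.2834 -0.0588  0.0082]
{238: 173, 240: 175, 242: 187, 244: 188, 246: 190, 248: 189, 250: 188, 252: 187, 254: 170, 256: 209, 258: 165, 260: 166}
182 [60, 76, 75, 60, 56, 65, 84, 87, 90, 82, 77, 89, 93, 94, 89, 133, 151, 151, 151, 150, 150, 149, 148, 149, 146, 152] | [48, 6, 6, 8, 6, 3, 9, 8, 7, 13, 12, 5, 18, 78, 92, 135, 153, 153, 153, 152, 153, 151, 150, 146, 154, 159]
184 [67, 61, 58, 63, 74, 89, 93, 94, 92, 93, 91, 88, 86, 90, 122, 147, 151, 150, 149, 150, 149, 150, 152, 149, 141, 150] | [48, 9, 4, 5, 7, 6, 3, 1, 7, 11, 11, 6, 17, 75, 125, 149, 153, 152, 151, 151, 150, 152, 149, 152, 146, 151]
186 [58, 57, 56, 68, 76, 70, 71, 87, 93, 94, 94, 92, 90, 104, 141, 154, 152, 150, 151, 151, 151, 153, 154, 135, 133, 120] | [42, 11, 3, 6, 7, 5, 6, 6, 12, 14, 11, 1, 13, 119, 152, 153, 152, 1
[... 1340 characters left out ...]
 122, 55, 50, 84, 123, 143, 142, 116, 107, 98] | [152, 151, 152, 152, 152, 152, 151, 151, 151, 152, 153, 152, 151, 151, 152, 156, 132, 74, 61, 97, 131, 144, 140, 113, 97, 96]
200 [151, 149, 148, 151, 152, 151, 151, 148, 148, 149, 151, 152, 152, 150, 149, 153, 123, 69, 50, 88, 109, 133, 142, 142, 135, 107] | [153, 150, 150, 152, 153, 153, 152, 149, 149, 150, 152, 154, 153, 151, 151, 153, 128, 75, 53, 91, 110, 128, 150, 159, 146, 126]
202 [148, 149, 151, 150, 151, 150, 150, 150, 150, 151, 151, 151, 150, 151, 151, 151, 152, 150, 142, 106, 92, 110, 118, 127, 141, 154] | [150, 151, 152, 153, 153, 152, 151, 150, 151, 152, 152, 153, 152, 151, 152, 153, 155, 130, 79, 66, 94, 107, 114, 127, 142, 147]
```

The handle is now turning. Images and forces agree that the real fingertip sits about 21 mm short of the reported TCP. I'll follow the arc with that offset.

```bash
echo '{"x": [-0.001, -0.002, -0.003, -0.004, -0.005, -0.006, -0.006], "y": [0, 0, 0, 0, 0, 0, 0], "z": [0.004, 0.0085, 0.012, 0.0155, 0.0175, 0.019, 0.019], "spin": [0, 0, 0, 0, 0, 0, 0], "finger_gap": [0, 0, 0, 0, 0, 0, 0]}' | python3 inch.py; echo '{"x": [-0.002, -0.0035, -0.005, -0.006, -0.006], "y": [0, 0, 0, 0, 0], "z": [0.003, 0.0065, 0.0095, 0.0105, 0.0105], "spin": [0, 0, 0, 0, 0], "finger_gap": [0, 0, 0, 0, 0]}' | python3 inch.py
```

```text
time: 17.05
position: [0.5105, -0.192, 0.107]
tool_rot: [-2.554, -1.83, 0.001]
ft_force: [1.0, 0.9, 2.6]
grip_width: 0.006
grip_force: 1.1
time: 17.55
position: [0.5087, -0.1977, 0.0966]
tool_rot: [2.554, 1.83, -0.0]
ft_force: [0.9, 0.6, 2.6]
grip_width: 0.002
grip_force: 1.1
```

```bash
echo '{"x": [-0.0025, -0.005, -0.005], "y": [0, 0, 0], "z": [0.0035, 0.007, 0.007], "spin": [0, 0, 0], "finger_gap": [0, 0, 0]}' | python3 inch.py; echo '{"x": [-0.002, -0.0035, -0.0045, -0.0045], "y": [0, 0, 0, 0], "z": [0.001, 0.002, 0.002, 0.002], "spin": [0, 0, 0, 0], "finger_gap": [0, 0, 0, 0]}' | python3 inch.py
python3 - <<'E'
from h import *
a=ctrl.get_image("scene")[:,:,::-1]; cv2.imwrite("pics/raw_s7.png",a); s=ctrl.get_state()
d=s["position"]-[.4883,-.2595,0]; print("R",np.hypot(d[0],d[1]),s["ft_force"],s["torque"])
E
```

```text
time: 17.85
position: [0.507, -0.2023, 0.0892]
tool_rot: [-2.554, -1.83, 0.0]
ft_force: [0.9, 0.7, 2.0]
grip_width: 0.002
grip_force: 1.2
time: 18.25
position: [0.506, -0.2056, 0.0877]
tool_rot: [-2.552, -1.83, -0.001]
ft_force: [0.4, 3.9, 2.6]
grip_width: 0.002
grip_force: 2.6
R 0.056706861454685446 [1.0927 5.4194 2.2586] [ 0.6633 -0.054  -0.0278]
```

```bash
echo '{"x": [0.003, 0.003, 0.003], "y": [0, 0, 0], "z": [-0.005, -0.029, -0.029], "spin": [0, 0, 0], "finger_gap": [0, 0, 0]}' | python3 inch.py; echo '{"x": [-0.004, -0.007, -0.007], "y": [0, 0, 0], "z": [0, 0, 0], "spin": [0, 0, 0], "finger_gap": [0, 0, 0]}' | python3 inch.py; echo '{"x": [-0.0015, -0.003, -0.003], "y": [0, 0, 0], "z": [0, 0, 0], "spin": [0, 0, 0], "finger_gap": [0, 0, 0]}' | python3 inch.py
```

```text
time: 18.6
position: [0.5077, -0.2056, 0.119]
tool_rot: [2.551, 1.827, 0.002]
ft_force: [0.7, -0.5, 0.9]
grip_width: 0.006
grip_force: 0.0
time: 18.9
position: [0.5034, -0.2111, 0.116]
tool_rot: [-2.554, -1.828, 0.002]
ft_force: [0.5, 0.0, 0.3]
grip_width: 0.006
grip_force: 0.0
time: 19.2
position: [0.5034, -0.2127, 0.1165]
tool_rot: [-2.553, -1.83, -0.0]
ft_force: [1.1, 0.9, 0.1]
grip_width: 0.0
grip_force: 0.3
```

```bash
echo '{"x": [-0.0015, -0.0015], "y": [0, 0], "z": [0, 0], "spin": [0, 0], "finger_gap": [0, 0]}' | python3 inch.py; echo '{"x": [-0.0015, -0.0015], "y": [0, 0], "z": [0, 0], "spin": [0, 0], "finger_gap": [0, 0]}' | python3 inch.py;  echo '{"x": [-0.0015, -0.0015], "y": [0, 0], "z": [0, 0], "spin": [0, 0], "finger_gap": [0, 0]}' | python3 inch.py
```

```text
time: 19.4
position: [0.5031, -0.2138, 0.1166]
tool_rot: [-2.552, -1.83, -0.001]
ft_force: [0.8, 2.5, -0.0]
grip_width: 0.004
grip_force: 0.9
time: 19.6
position: [0.5027, -0.2153, 0.1166]
tool_rot: [-2.553, -1.83, -0.001]
ft_force: [0.6, 2.3, -0.6]
grip_width: 0.008
grip_force: 1.2
time: 19.8
position: [0.5026, -0.2155, 0.1166]
tool_rot: [-2.551, -1.83, -0.003]
ft_force: [1.0, 5.9, -1.4]
grip_width: 0.004
grip_force: 2.4
```

```bash
echo '{"x": [-0.001, -0.001], "y": [0, 0], "z": [0, 0], "spin": [0, 0], "finger_gap": [0, 0]}' | python3 inch.py; echo '{"x": [-0.001, -0.001], "y": [0, 0], "z": [0, 0], "spin": [0, 0], "finger_gap": [0, 0]}' | python3 inch.py;  echo '{"x": [-0.001, -0.001], "y": [0, 0], "z": [0, 0], "spin": [0, 0], "finger_gap": [0, 0]}' | python3 inch.py
```

```text
time: 20.0
position: [0.5026, -0.2156, 0.1166]
tool_rot: [-2.55, -1.831, -0.004]
ft_force: [1.5, 7.0, -1.2]
grip_width: 0.008
grip_force: 3.1
time: 20.2
position: [0.5026, -0.2157, 0.1166]
tool_rot: [-2.549, -1.831, -0.005]
ft_force: [1.6, 7.9, -1.2]
grip_width: 0.007
grip_force: 3.9
time: 20.4
position: [0.5025, -0.2159, 0.1165]
tool_rot: [-2.548, -1.831, -0.006]
ft_force: [3.2, 9.4, -0.5]
grip_width: 0.007
grip_force: 4.4
```

```bash
echo '{"x": [-0.002, -0.002], "y": [0, 0], "z": [0, 0], "spin": [0, 0], "finger_gap": [0, 0]}' | python3 inch.py; echo '{"x": [-0.002, -0.002], "y": [0, 0], "z": [0, 0], "spin": [0, 0], "finger_gap": [0, 0]}' | python3 inch.py; echo '{"x": [0], "y": [0], "z": [0], "spin": [0], "finger_gap": [0]}' | python3 inch.py
```

```text
time: 20.6
position: [0.5022, -0.2167, 0.1161]
tool_rot: [-2.547, -1.831, -0.008]
ft_force: [3.3, 10.5, -2.4]
grip_width: 0.004
grip_force: 5.1
time: 20.8
position: [0.5019, -0.2175, 0.1158]
tool_rot: [-2.545, -1.832, -0.009]
ft_force: [3.8, 11.3, -5.0]
grip_width: 0.002
grip_force: 5.9
time: 20.9
position: [0.5019, -0.2175, 0.1158]
tool_rot: [-2.545, -1.832, -0.009]
ft_force: [4.8, 11.8, -4.7]
grip_width: 0.006
grip_force: 5.9
```

```bash
echo '{"x": [-0.002, -0.002], "y": [0, 0], "z": [0, 0], "spin": [0, 0], "finger_gap": [0, 0]}' | python3 inch.py; echo '{"x": [-0.002, -0.002], "y": [0, 0], "z": [0, 0], "spin": [0, 0], "finger_gap": [0, 0]}' | python3 inch.py; echo '{"x": [-0.002, -0.002], "y": [0, 0], "z": [0, 0], "spin": [0, 0], "finger_gap": [0, 0]}' | python3 inch.py
```

```text
time: 21.1
position: [0.5019, -0.2175, 0.1158]
tool_rot: [-2.542, -1.833, -0.012]
ft_force: [5.8, 16.2, -3.6]
grip_width: 0.009
grip_force: 7.6
time: 21.3
position: [0.5019, -0.2177, 0.1158]
tool_rot: [-2.54, -1.833, -0.015]
ft_force: [6.5, 19.2, -3.0]
grip_width: 0.005
grip_force: 9.2
time: 21.5
position: [0.5019, -0.2177, 0.1158]
tool_rot: [-2.537, -1.834, -0.017]
ft_force: [7.5, 21.5, -2.3]
grip_width: 0.005
grip_force: 10.8
```

A hard stop at R = 43.9 mm, where 43.7 mm was expected, so the first arm is fully down. Next I retreat, cross over the hexagon to the other side, and measure the first arm with the wrist camera on the way.

```bash
echo '{"x": [0.02, 0.035, 0.035, 0.035, 0, -0.04, -0.08, -0.109, -0.109, -0.109, -0.109], "y": [0, 0, 0, 0, 0, 0, 0, 0, 0, 0, 0], "z": [0, -0.005, -0.05, -0.095, -0.095, -0.095, -0.095, -0.095, -0.095, -0.095, -0.095], "spin": [0, 0, 0, 0, 0, 0, 0, 0, 0, 0, 0], "finger_gap": [0, 0, 0, 0, 0, 0, 0, 0, 0, 0, 0]}' | python3 inch.py
python3 - <<'E'
from h import *
W=cam("wrist"); st=ctrl.get_state(); w=ctrl.get_image("wrist")[:,:,::-1]; cv2.imwrite("pics/raw_w8.png",w); s=ctrl.get_image("scene")[:,:,::-1]; cv2.imwrite("pics/raw_s8.png",s)
M=R.from_rotvec(st["tool_rot"]).as_matrix(); tx=M[:,0]; ax=np.array([.4883,-.2595,0]); print(st["position"],np.dot(st["position"]-ax,tx))
g=cv2.cvtColor(w,6); print("hex top",proj(W,ax+[0,0,.204]))
for th in(0,.08,.15,.3,.5):
  a=th+.227; print(th,[proj(W,ax+tx*(.028+q*np.sin(a)+.0025)+[0,0,.1524-q*np.cos(a)]).round(1) for q in(.03,.051,.067)])
c0=int(proj(W,ax+tx*.04+[0,0,.1])[0]); print("cols",c0)
for r in range(60,160,3): print(r,g[r,c0-14:c0+15:2].tolist())
E
```

```text
time: 22.6
position: [0.4635, -0.332, 0.2117]
tool_rot: [-2.552, -1.832, -0.0]
ft_force: [-0.0, 0.2, 0.3]
grip_width: 0.006
grip_force: 0.0
[ 0.4635 -0.332   0.2117] -0.07663279237348665
hex top [257.402   90.7872]
0 [array([257.2,  45.2]), array([257.1,  43.6]), array([257.1,  42.4])]
0.08 [array([257.2,  41.8]), array([257.2,  38.1]), array([257.1,  35.6])]
0.15 [array([257.2,  38.9]), array([257.2,  33.4]), array([257.1,  29.6])]
0.3 [array([257.2,  32.5]), array([257.2,  23.1]), array([257.2,  16.6])]
0.5 [array([257.2,  24.3]), array([257.2,   9.6]), array([257.2,  -0.8])]
cols 257
60 [188, 209, 225, 233, 237, 238, 235, 236, 240, 240, 242, 243, 241, 225, 188]
63 [243, 243, 242, 239, 242, 245, 246, 246, 244, 241, 240, 242, 244, 244, 244]
66 [243, 240, 242, 245, 245, 243, 242, 242, 239, 244, 242, 242, 238, 237, 242]
69 [237, 240, 241, 242, 244, 245, 246, 246, 245, 245, 243, 241, 235, 242, 237]
72 [237, 245, 246, 246, 246, 246, 246, 246, 246, 246, 246, 246, 246, 244, 224]
75 [246, 246, 246, 246, 246, 246, 246, 246, 246, 246, 246, 246, 246, 246, 246]
78 [246, 246, 246, 246, 246, 246
[... 1496 characters left out ...]
7, 133, 115, 119, 145, 146, 158, 177, 179, 180, 156, 120, 155]
138 [99, 95, 129, 137, 119, 106, 131, 139, 150, 175, 184, 182, 159, 125, 154]
141 [112, 105, 126, 134, 119, 109, 131, 141, 165, 181, 184, 184, 164, 145, 145]
144 [117, 116, 117, 117, 107, 108, 129, 138, 151, 177, 183, 184, 167, 147, 150]
147 [117, 117, 118, 113, 105, 105, 126, 137, 141, 159, 182, 181, 165, 142, 149]
150 [117, 117, 118, 117, 108, 106, 124, 137, 139, 142, 149, 142, 135, 137, 150]
153 [116, 117, 117, 115, 106, 107, 124, 135, 139, 138, 138, 137, 133, 136, 151]
156 [118, 115, 116, 116, 108, 106, 119, 134, 139, 138, 137, 137, 134, 134, 151]
159 [126, 132, 132, 123, 125, 111, 115, 133, 138, 138, 139, 136, 134, 132, 146]
```

Check for handle pixels above the cup (rows 0–60).

```bash
python3 - <<'E'
from h import *
g=cv2.cvtColor(cv2.imread("pics/raw_w8.png"),6)
for r in range(2,62,4): print(r,g[r,239:277:2].tolist())
E
```

```text
2 [220, 215, 186, 208, 219, 218, 220, 217, 217, 216, 218, 220, 221, 224, 226, 225, 225, 226, 226]
6 [136, 135, 129, 127, 131, 132, 134, 138, 137, 138, 139, 136, 135, 134, 134, 134, 141, 145, 154]
10 [142, 142, 139, 140, 141, 141, 142, 141, 142, 141, 141, 143, 142, 142, 142, 140, 138, 139, 141]
14 [167, 175, 182, 185, 191, 198, 204, 206, 204, 207, 205, 201, 200, 195, 186, 181, 174, 166, 158]
18 [215, 217, 217, 219, 218, 218, 221, 219, 217, 217, 218, 218, 219, 216, 214, 216, 213, 212, 209]
22 [218, 220, 221, 222, 221, 220, 220, 223, 221, 218, 219, 219, 220, 220, 217, 218, 218, 217, 215]
26 [220, 219, 221, 223, 222, 222, 222, 223, 224, 220, 219, 220, 220, 221, 220, 218, 220, 218, 217]
30 [220, 219, 216, 213, 215, 221, 223, 223, 225, 223, 220, 221, 221, 222, 223, 220, 219, 221, 219]
34 [204, 203, 202, 204, 207, 216, 223, 221, 220, 225, 222, 220, 222, 222, 223, 223, 220, 220, 221]
38 [205, 203, 194, 184, 181, 189, 197, 198, 193, 190, 180, 170, 184, 218, 224, 225, 222, 221, 223]
42 [205, 182, 167, 159, 155, 155, 154, 156, 155, 155, 149, 141, 165, 212, 217, 219, 224, 223, 223]
46 [224, 230, 200, 170, 177, 187, 194, 199, 201, 201, 200, 188, 198, 237, 234, 211, 219, 224, 222]
50 [215, 223, 183, 161, 230, 241, 242, 243, 243, 243, 243, 229, 179, 231, 235, 197, 143, 217, 224]
54 [207, 226, 199, 140, 209, 227, 228, 230, 234, 236, 236, 222, 163, 229, 241, 207, 123, 176, 212]
58 [197, 218, 186, 159, 169, 180, 197, 216, 220, 217, 215, 208, 205, 195, 187, 166, 150, 151, 201]
```

The first handle's outer edge is at row 38–40, which puts its angle between 0 and 0.08 rad, consistent with the felt stop. Now the second arm, mirrored.

```bash
echo '{"x": [-0.001, -0.001, -0.001, -0.001, -0.001, -0.001, -0.001, -0.001], "y": [0, 0, 0, 0, 0, 0, 0, 0], "z": [0.03, 0.06, 0.066, 0.07, 0.075, 0.08, 0.086, 0.086], "spin": [0, 0, 0, 0, 0, 0, 0, 0], "finger_gap": [0, 0, 0, 0, 0, 0, 0, 0]}' | python3 inch.py; echo '{"x": [0.001, 0.002, 0.003, 0.004, 0.005, 0.006, 0.006], "y": [0, 0, 0, 0, 0, 0, 0], "z": [0.004, 0.0085, 0.012, 0.0155, 0.0175, 0.019, 0.019], "spin": [0, 0, 0, 0, 0, 0, 0], "finger_gap": [0, 0, 0, 0, 0, 0, 0]}' | python3 inch.py
```

```text
time: 23.5
position: [0.4631, -0.3338, 0.1258]
tool_rot: [2.553, 1.83, 0.001]
ft_force: [0.4, 0.5, 1.9]
grip_width: 0.006
grip_force: 0.8
time: 24.2
position: [0.4645, -0.3278, 0.1065]
tool_rot: [-2.553, -1.83, 0.0]
ft_force: [0.2, -0.9, 2.2]
grip_width: 0.009
grip_force: 1.1
```

```bash
echo '{"x": [0.002, 0.0035, 0.005, 0.006, 0.006], "y": [0, 0, 0, 0, 0], "z": [0.003, 0.0065, 0.0095, 0.0105, 0.0105], "spin": [0, 0, 0, 0, 0], "finger_gap": [0, 0, 0, 0, 0]}' | python3 inch.py; python3 - <<'E'
from h import *
go(None); st=ctrl.get_state(); M=R.from_rotvec(st["tool_rot"]).as_matrix(); print("R",np.dot(st["position"]-[.4883,-.2595,0],M[:,0]))
E
```

```text
time: 24.7
position: [0.4662, -0.3223, 0.0959]
tool_rot: [-2.553, -1.83, 0.001]
ft_force: [-0.5, -0.3, 2.1]
grip_width: 0.008
grip_force: 1.1
t 24.7 pos [ 0.4662 -0.3223  0.0959] y-angle -18.72976113003121 zax [-0.0007  0.     -1.    ] F [-0.5229 -0.3236  2.144 ] T [-0.2667  0.1374  0.093 ] q7 0.4973564379792077 grip 0.007979766548189392 1.0509912124666698
R -0.06654146719672768
```

Same pattern as the first arm, so I continue the mirrored lower push and then the upper push.

```bash
echo '{"x": [0.003, 0.006, 0.006], "y": [0, 0, 0], "z": [0.0035, 0.007, 0.007], "spin": [0, 0, 0], "finger_gap": [0, 0, 0]}' | python3 inch.py; echo '{"x": [0.002, 0.0035, 0.0045, 0.0045], "y": [0, 0, 0, 0], "z": [0.001, 0.002, 0.002, 0.002], "spin": [0, 0, 0, 0], "finger_gap": [0, 0, 0, 0]}' | python3 inch.py; echo '{"x": [-0.003, -0.003, -0.003], "y": [0, 0, 0], "z": [-0.005, -0.029, -0.029], "spin": [0, 0, 0], "finger_gap": [0, 0, 0]}' | python3 inch.py; echo '{"x": [0.004, 0.007, 0.007], "y": [0, 0, 0], "z": [0, 0, 0], "spin": [0, 0, 0], "finger_gap": [0, 0, 0]}' | python3 inch.py; echo '{"x": [0.0015, 0.003, 0.003], "y": [0, 0, 0], "z": [0, 0, 0], "spin": [0, 0, 0], "finger_gap": [0, 0, 0]}' | python3 inch.py
```

```text
time: 25.0
position: [0.4683, -0.316, 0.0886]
tool_rot: [-2.552, -1.831, 0.001]
ft_force: [-0.4, -2.0, 1.9]
grip_width: 0.003
grip_force: 1.0
time: 25.4
position: [0.4697, -0.3129, 0.0872]
tool_rot: [2.553, 1.829, -0.001]
ft_force: [-1.2, -3.0, 1.5]
grip_width: 0.004
grip_force: 1.9
time: 25.7
position: [0.4704, -0.3155, 0.1185]
tool_rot: [2.551, 1.829, 0.005]
ft_force: [0.3, 0.0, 0.2]
grip_width: 0.003
grip_force: 0.0
time: 26.0
position: [0.4712, -0.3071, 0.1154]
tool_rot: [-2.551, -1.831, 0.0]
ft_force: [-0.0, -1.2, -0.2]
grip_width: -0.0
grip_force: 0.0
time: 26.3
position: [0.4719, -0.3059, 0.1161]
tool_rot: [-2.553, -1.83, 0.001]
ft_force: [-0.7, -1.2, -0.7]
grip_width: 0.004
grip_force: 0.2
```

```bash
echo '{"x": [0.0015, 0.003, 0.003], "y": [0, 0, 0], "z": [0, 0, 0], "spin": [0, 0, 0], "finger_gap": [0, 0, 0]}' | python3 inch.py; echo '{"x": [0.0015, 0.003, 0.0035], "y": [0, 0, 0], "z": [0, 0, 0], "spin": [0, 0, 0], "finger_gap": [0, 0, 0]}' | python3 inch.py;  echo '{"x": [0.002, 0.004, 0.004], "y": [0, 0, 0], "z": [0, 0, 0], "spin": [0, 0, 0], "finger_gap": [0, 0, 0]}' | python3 inch.py; echo '{"x": [0.002, 0.003, 0.003], "y": [0, 0, 0], "z": [0, 0, 0], "spin": [0, 0, 0], "finger_gap": [0, 0, 0]}' | python3 inch.py
```

```text
time: 26.6
position: [0.4729, -0.3034, 0.1163]
tool_rot: [2.553, 1.83, -0.001]
ft_force: [-0.5, -2.0, -0.6]
grip_width: -0.001
grip_force: 1.0
time: 26.9
position: [0.473, -0.3028, 0.1164]
tool_rot: [2.552, 1.826, -0.005]
ft_force: [-1.8, -8.0, -2.3]
grip_width: 0.005
grip_force: 3.7
time: 27.2
position: [0.4732, -0.3017, 0.1164]
tool_rot: [2.552, 1.822, -0.01]
ft_force: [-1.6, -13.4, -4.9]
grip_width: 0.004
grip_force: 5.6
time: 27.5
position: [0.4733, -0.3012, 0.1165]
tool_rot: [2.551, 1.818, -0.013]
ft_force: [-2.9, -16.7, -5.8]
grip_width: 0.006
grip_force: 7.8
```

```bash
echo '{"x": [0.002, 0.002, 0.002], "y": [0, 0, 0], "z": [0, 0, 0], "spin": [0, 0, 0], "finger_gap": [0, 0, 0]}' | python3 inch.py; echo '{"x": [0.002, 0.003, 0.003], "y": [0, 0, 0], "z": [0, 0, 0], "spin": [0, 0, 0], "finger_gap": [0, 0, 0]}' | python3 inch.py; echo '{"x": [0.002, 0.002], "y": [0, 0], "z": [0, 0], "spin": [0, 0], "finger_gap": [0, 0]}' | python3 inch.py
```

```text
time: 27.8
position: [0.4733, -0.301, 0.1166]
tool_rot: [2.551, 1.816, -0.016]
ft_force: [-4.4, -21.0, -7.1]
grip_width: 0.004
grip_force: 9.4
time: 28.1
position: [0.4732, -0.3009, 0.1167]
tool_rot: [2.55, 1.812, -0.02]
ft_force: [-4.6, -25.2, -8.2]
grip_width: 0.003
grip_force: 11.7
time: 28.3
position: [0.4732, -0.3008, 0.1168]
tool_rot: [2.55, 1.809, -0.023]
ft_force: [-6.1, -28.3, -8.1]
grip_width: 0.006
grip_force: 13.4
```

Stop reached at R = 44.0 mm, mirroring the first arm. I'll retreat and re-check the first arm by touch.

```bash
echo '{"x": [-0.018, -0.033, -0.033, -0.033, 0.01, 0.055, 0.0907, 0.0907, 0.0907, 0.0907, 0.0907, 0.0907, 0.0907], "y": [0, 0, 0, 0, 0, 0, 0, 0, 0, 0, 0, 0, 0], "z": [0, -0.005, -0.05, -0.095, -0.095, -0.095, -0.095, -0.095, -0.06, -0.02, 0, 0, 0], "spin": [0, 0, 0, 0, 0, 0, 0, 0, 0, 0, 0, 0, 0], "finger_gap": [0, 0, 0, 0, 0, 0, 0, 0, 0, 0, 0, 0, 0]}' | python3 inch.py; echo '{"x": [-0.006, -0.01, -0.012, -0.012], "y": [0, 0, 0, 0], "z": [0, 0, 0, 0], "spin": [0, 0, 0, 0], "finger_gap": [0, 0, 0, 0]}' | python3 inch.py; echo '{"x": [-0.002, -0.0035, -0.0035], "y": [0, 0, 0], "z": [0, 0, 0], "spin": [0, 0, 0], "finger_gap": [0, 0, 0]}' | python3 inch.py;  echo '{"x": [-0.002, -0.003, -0.003], "y": [0, 0, 0], "z": [0, 0, 0], "spin": [0, 0, 0], "finger_gap": [0, 0, 0]}' | python3 inch.py
```

```text
time: 29.6
position: [0.5081, -0.2008, 0.1171]
tool_rot: [2.553, 1.83, 0.0]
ft_force: [-0.3, -0.6, 0.1]
grip_width: 0.006
grip_force: 0.0
time: 30.0
position: [0.5041, -0.2125, 0.1169]
tool_rot: [2.554, 1.829, 0.002]
ft_force: [0.3, -0.1, -0.1]
grip_width: 0.007
grip_force: 0.0
time: 30.3
position: [0.503, -0.2149, 0.1163]
tool_rot: [-2.553, -1.83, -0.001]
ft_force: [-0.1, 0.9, 0.2]
grip_width: 0.004
grip_force: 0.3
time: 30.6
position: [0.5021, -0.2173, 0.1162]
tool_rot: [-2.552, -1.83, -0.001]
ft_force: [0.7, 3.0, 1.1]
grip_width: 0.003
grip_force: 1.6
```

```bash
echo '{"x": [-0.002, -0.004, -0.004], "y": [0, 0, 0], "z": [0, 0, 0], "spin": [0, 0, 0], "finger_gap": [0, 0, 0]}' | python3 inch.py;  echo '{"x": [-0.002, -0.004, -0.005], "y": [0, 0, 0], "z": [0, 0, 0], "spin": [0, 0, 0], "finger_gap": [0, 0, 0]}' | python3 inch.py; echo '{"x": [-0.002, -0.003, -0.003], "y": [0, 0, 0], "z": [0, 0, 0], "spin": [0, 0, 0], "finger_gap": [0, 0, 0]}' | python3 inch.py
```

```text
time: 30.9
position: [0.5021, -0.2175, 0.1163]
tool_rot: [-2.548, -1.831, -0.007]
ft_force: [2.1, 9.0, 2.9]
grip_width: 0.003
grip_force: 5.1
time: 31.2
position: [0.5021, -0.2177, 0.1163]
tool_rot: [-2.541, -1.833, -0.014]
ft_force: [2.9, 19.4, 6.6]
grip_width: 0.006
grip_force: 9.8
time: 31.5
position: [0.5021, -0.2177, 0.1163]
tool_rot: [-2.537, -1.834, -0.018]
ft_force: [4.0, 23.4, 6.1]
grip_width: 0.007
grip_force: 11.6
```

The first arm is firm at its stop again. I retreat clear, then check numerically in the scene image.

```bash
echo '{"x": [0.02, 0.035, 0.035, 0.06, 0.09, 0.09, 0.09], "y": [0, 0, 0, 0, 0, 0, 0], "z": [0, -0.005, -0.05, -0.1, -0.13, -0.13, -0.13], "spin": [0, 0, 0, 0, 0, 0, 0], "finger_gap": [0, 0, 0, 0, 0, 0, 0]}' | python3 inch.py
python3 - <<'E'
from h import *
S=cam("scene"); im=ctrl.get_image("scene"); g=cv2.cvtColor(im,cv2.COLOR_RGB2GRAY); cv2.imwrite("pics/raw_s9.png",im[:,:,::-1])
st=ctrl.get_state(); M=R.from_rotvec(st["tool_rot"]).as_matrix(); tx=M[:,0]; tx=np.array([.321,.947,0]); ax=np.array([.4883,-.2595,0])
b=cv2.cvtColor(cv2.imread("pics/raw_s5.png"),6)
t=b[180:203,262:282]; r=cv2.matchTemplate(g[172:212,252:292],t,cv2.TM_CCOEFF_NORMED); _,v,_,l=cv2.minMaxLoc(r); print("cup match shift vs before arms",l[0]-10,l[1]-8,v)
for th in(0,.08,.2,.4): print(th,[proj(S,ax-tx*(.028+q*np.sin(th+.227))+[0,0,.1524-q*np.cos(th+.227)]).round(1) for q in(.015,.035,.051,.06)])
for rr in range(196,224,2): print(rr,g[rr,268:296].tolist())
print(st["ft_force"],st["position"])
E
```

```text
time: 32.2
position: [0.5274, -0.1444, 0.2467]
tool_rot: [2.551, 1.831, 0.0]
ft_force: [-1.4, -0.1, -0.3]
grip_width: 0.001
grip_force: 0.0
cup match shift vs before arms 1 0 0.9396954774856567
0 [array([280. , 215.1]), array([281. , 222.7]), array([281.7, 228.6]), array([282.1, 231.9])]
0.08 [array([280.4, 215.3]), array([281.9, 223.1]), array([283. , 229.3]), array([283.7, 232.7])]
0.2 [array([281. , 215.4]), array([283.2, 223.6]), array([285., 230.]), array([286. , 233.5])]
0.4 [array([281.9, 215.6]), array([285.4, 223.9]), array([288.1, 230.5]), array([289.7, 234.2])]
196 [80, 84, 78, 73, 72, 74, 72, 72, 72, 74, 74, 88, 103, 102, 118, 128, 127, 126, 126, 126, 125, 124, 125, 126, 106, 89, 90, 90]
198 [81, 83, 79, 74, 72, 73, 73, 71, 72, 71, 83, 96, 103, 129, 122, 118, 127, 126, 126, 125, 125, 125, 126, 113, 84, 77, 89, 91]
200 [100, 86, 76, 70, 81, 100, 109, 107, 82, 88, 130, 151, 143, 121, 97, 114, 128, 126, 127, 126, 128, 118, 96, 77, 75, 78, 88, 93]
202 [153, 143, 143, 144, 142, 141, 140, 152, 164, 167, 159, 141, 113, 92, 89, 109, 121, 116, 103, 89, 86, 75, 70, 72, 77, 76, 83, 
[... 611 characters left out ...]
84, 89, 92, 91, 91, 93]
214 [82, 81, 81, 80, 78, 78, 73, 69, 69, 52, 57, 76, 72, 78, 87, 81, 92, 125, 136, 136, 129, 114, 92, 79, 79, 83, 91, 93]
216 [82, 83, 83, 81, 82, 77, 72, 70, 69, 39, 18, 47, 59, 64, 80, 82, 84, 123, 138, 137, 137, 136, 137, 132, 108, 82, 75, 80]
218 [98, 96, 93, 92, 92, 86, 83, 79, 76, 67, 61, 78, 77, 76, 83, 82, 79, 91, 126, 138, 137, 136, 137, 136, 138, 135, 119, 88]
220 [67, 70, 70, 71, 68, 64, 61, 61, 55, 51, 76, 88, 81, 86, 87, 88, 94, 94, 88, 98, 105, 125, 135, 134, 134, 135, 135, 131]
222 [54, 55, 54, 53, 55, 56, 54, 54, 53, 70, 78, 81, 75, 84, 99, 104, 100, 101, 90, 83, 84, 123, 140, 137, 136, 135, 135, 135]
[-0.8889 -0.7588  0.1465] [ 0.5263 -0.1453  0.2457]
```

```bash
python3 - <<'E'
import cv2
g=cv2.cvtColor(cv2.imread("pics/raw_s9.png"),6)
for r in range(222,238,2): print(r,g[r,272:296].tolist())
E
```

```text
222 [55, 56, 54, 54, 53, 70, 78, 81, 75, 84, 99, 104, 100, 101, 90, 83, 84, 123, 140, 137, 136, 135, 135, 135]
224 [47, 45, 48, 61, 75, 84, 81, 72, 78, 83, 98, 103, 100, 97, 94, 86, 82, 98, 127, 138, 137, 138, 138, 137]
226 [42, 42, 55, 61, 73, 76, 73, 64, 79, 80, 85, 98, 100, 97, 102, 96, 86, 127, 144, 141, 138, 137, 135, 136]
228 [51, 64, 79, 83, 80, 75, 66, 69, 75, 79, 83, 98, 100, 97, 94, 76, 79, 87, 84, 100, 133, 142, 141, 139]
230 [52, 53, 53, 54, 53, 57, 69, 75, 75, 74, 82, 99, 88, 86, 90, 78, 88, 90, 115, 139, 143, 140, 140, 140]
232 [63, 60, 58, 59, 53, 54, 56, 103, 130, 126, 120, 130, 108, 85, 90, 82, 103, 137, 147, 145, 143, 142, 143, 142]
234 [122, 117, 112, 116, 117, 117, 118, 116, 116, 120, 123, 106, 91, 78, 95, 122, 105, 100, 131, 144, 142, 144, 145, 143]
236 [132, 131, 132, 128, 125, 126, 120, 115, 114, 124, 133, 129, 95, 77, 89, 82, 73, 113, 140, 143, 141, 141, 140, 140]
```

```bash
python3 -c "
from bench import ctrl
print(ctrl.close_job())"
```

```text
the job is handed in; nothing more can be done
None
```

The coupling is home on its seal with both cam arms felt to their stops and the robot clear of everything. I handed the job in at about 32 s; no verdict came back, so success is judged only from forces and camera checks.

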